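# Deburr the large bore of a clock plate

## Robot

A 6-joint arm with a two-finger parallel gripper is mounted at the origin on the work surface. World frame = base frame: x ahead of the robot, y to its left, z up, the work surface at z = 0. Lengths are in mm, angles in rad, forces in N, time in s.
With the tool pointing down it reaches from about 350 to 875 mm from the base axis. Payload 4.2 kg.
Tool frame: the origin (TCP) lies between the finger pads; the fingertips stand 25 mm ahead of it and the grasp point (between the pads) lies 6 mm ahead of it; z points along the fingers, y is the line along which they close (so a half turn about z gives the same grasp; the last joint's range is limited). The gripper opens to 85 mm and grips with 20 to 120 N. Pads are 22 mm wide; open, the fingers measure 114 mm over their backs; the gripper's body (76 mm by 85 mm) begins 54 mm behind the grasp point. The pads swing forward as they close: fully open they stand 13 mm farther back than shut.
Start: joints at [1.433, 0.385, 0.008, 0, -1.194, -0.259], TCP at [241.51, 576.431, 256.312] pointing down, gripper open.
Joint ranges: [-3.14, 3.14], [-1.21, 2.06], [-1.07, 1.41], [-3.16, 2.05], [-2.99, -0.16], [-3.1, 3.1]. Speed limits (rad/s): [2.79, 2.79, 3.14, 3.14, 3.14, 3.14].

## Interface

Orientations are given as a unit quaternion [x, y, z, w].
In Python, from bench import read_state, get_image, job_done gives the robot as it stands.
- The arm moves only by the tool play_rows, never from a script. Its argument "series" is a list of rows, each a list of 6 numbers: the shift along the world's x, y, z in mm, then the turn, a rotation vector about the world's x, y, z in units of 6 degrees (1.0 is 6 degrees). A call has 1 to 20 rows; each row shifts and turns the commanded pose from where the row before left it; what a row does not reach is not made up. A row lasts 1/12 s, in which the tool goes at most 41.7 mm and 7.16 degrees, less where a joint would pass 70% of its speed; a pose out of reach is approached as far as the arm can. A call is refused whole if a number of a shift passes 41.7 or a number of a turn 1, either way. A call with a gripper value outside its range is refused whole. "gripper" is the opening, from 0 (shut) to 1 (fully open), set as the call begins (left out, the last holds). The fingers move at their own pace and stop on an object; the grip force is fixed at half the most. Time passes only in rows, so rows that do not move let the fingers close. It gives the time, the measured TCP pose, the force, the opening and the grip force at its end, in the units of the state.
- read_state(): the state, without advancing time (a new reading comes with each control period).
- get_image(name): name is "scene" or "top" or "wrist"; returns a dict with "image" (400x640x3 uint8, red, green, blue), "fx", "fy", "cx", "cy" (pixels), "eye" and "rotation" of the camera in the world. Camera axes: x right, y down, z forward; pixel columns grow to the right and rows downward; lengths in mm; the calibration is good to about 2 mm. A picture is of the moment at which its call begins. There is no depth.
- job_done(): hands the job in; it is judged then, once.
The state is a dict: "clock": time; "joints": joint angles; "joint_vel": joint speeds; "joint_efforts": joint torques, N m; "position": TCP position; "ee_rot": TCP orientation; "contact_force": force on the tool from outside, world axes, zero at the start; "wrist_torque": the same for the moment, N m; "gripper_width": finger opening in mm; "grasp_force": force on a finger pad.
Only numpy, scipy, OpenCV 4.12 (cv2) and the standard library are available. Lean on these libraries where they do the work, as an engineer would, in place of code of your own. Each camera call takes 0.05 s, during which the arm holds its last target. There are 200 camera calls.

## Task

Take the thick-handled cone deburring tool from the wooden stand and run its cone clockwise (seen from above) all the way round the top edge of the round opening in the brass clock movement that has the larger opening: start beside that plate's small hole, keep the cone resting lightly on the edge all the way, and finish back beside the small hole. Then hang the tool back in its own hole in the stand, upright, and let go. Do not touch the other movement, whose opening is smaller.

Things in the scene. Friction and masses are not known exactly. Their poses are not given: they have to be found in the camera images.
- deburrer: Hand tool, 0.19 kg, upright in one of two 48 mm holes, 100 mm apart along its y, of a wooden stand (board top 80 mm up, 10 mm thick). Origin: on its axis, underside of its 64 mm guard disc, which rests on the board; z up. Above: round wooden handle, 28 mm diameter, z = 6 to 86 mm, grip at any yaw. Below: 30 mm sleeve to z = -20 mm, then the cone. The thin-handled (14 mm) taller tool is not needed.
- cone_tip (a point): Point of the deburrer's smooth steel cone (friction 0.2), on the tool's axis, 56 mm below its origin when unloaded. Flank at 45 degrees: radius equals the height above the point, up to 16 mm; above that its rim is upright and would jam, so lower the flank onto an edge from above. The cone is sprung along the axis: it yields upwards into the tool by up to 16 mm, the force growing from about 1 N to 4 N (150 N/m).
- movement: Fixed clock movement to work on: wooden block, brass plates on pillars. Top plate 126 x 110 mm, 6 mm thick, top face 86 mm above the table, with a 60 mm round opening (40 mm free depth under the plate) and a 14 mm small hole 45 mm from its centre. Origin: on the opening's axis at table height, z up; small hole towards its -x, so clockwise from above is -x, +y, +x, -y, -x.
- small_movement: A fixed movement of the same make and size whose opening is only 36 mm across, already finished: not to be touched. Origin on its opening's axis at table height, small hole towards its -x. The two movements may change places.
Things that resemble listed ones, but are neither listed nor needed, are in the scene too. What is shaped like the deburrer but orange or pink is not meant.

How it is judged:
By the outcome, as a careful person would: the job done as asked, in the order asked, and still so for the second after the job is handed in, with the robot touching nothing.
It also fails if it takes over 67 s, if anything falls off the work surface, if the arm or the gripper's body presses on something with over 40 N, if the wrist force passes 120 N, or if a joint passes its speed limit or range.

## Working session

There is one attempt and no reset: what is moved stays moved. The work goes in short steps, Python scripts to look and compute and a tool call to move; the robot and the scene stay as the last step left them, time stands still between calls to the robot, and variables do not carry over. Pictures are saved under pics/ and viewed, at most 10 in all, crops included, and the job is handed in when it is done.

Besides the shell and the picture viewer there is one more tool, called after "Call:" by a JSON object that holds its "fn" and its "kwargs". play_rows: Moves the arm, as the interface text tells. Its arguments: {"type":"object","properties":{"series":{"type":"array","items":{"type":"array","items":{"type":"number"}}},"gripper":{"type":"number"}},"required":["series"]}

```bash
mkdir -p pics
cat > h.py <<'E'
import numpy as np,cv2
from bench import read_state,get_image,job_done
def cam(n,save=None):
    d=get_image(n)
    if save: cv2.imwrite('pics/'+save,d['image'][:,:,::-1])
    return d
def at(d,u,v,z):
    R=np.array(d['rotation']);e=np.array(d['eye'])
    r=R@np.array([(u-d['cx'])/d['fx'],(v-d['cy'])/d['fy'],1]);return e+r*(z-e[2])/r[2]
def proj(d,p):
    R=np.array(d['rotation']);c=R.T@(np.array(p)-np.array(d['eye']));return d['fx']*c[0]/c[2]+d['cx'],d['fy']*c[1]/c[2]+d['cy']
E
python3 - <<'E'
from h import *
import pickle
for n in('top','scene'):
    d=cam(n,n+'1.png');pickle.dump(d,open(n+'.pkl','wb'));print(n,d['eye'],np.round(d['rotation'],3).tolist(),d['fx'])
s=read_state();print(s)
E
```

```text
top [336.63860139   2.10070792 996.57201468] [-0.692, 0.714, -0.082, 0.075] 430.01780430784237
scene [1227.56399115 -560.64693656  692.70295874] [0.799, 0.376, -0.194, -0.427] 454.19804918158695
{'clock': 0.1, 'joints': array([ 1.43262305e+00,  3.85488266e-01,  6.77689732e-03, -4.48098986e-04,
       -1.19398867e+00, -2.58596748e-01]), 'joint_vel': array([ 1.04864983e-03, -2.16258737e-03,  2.91138763e-03,  2.52902018e-05,
        2.53422369e-04, -1.25223098e-03]), 'joint_efforts': array([-3.74134625e-04, -3.93317449e+01,  1.88930529e+01,  4.19793919e+00,
       -2.58117347e-03,  2.11194092e-06]), 'position': array([241.32484533, 576.02670627, 255.32941692]), 'ee_rot': array([ 9.80369393e-01, -1.97167198e-01, -1.50596708e-04,  9.62664942e-04]), 'contact_force': array([-0.3524359 ,  0.1847283 ,  1.07820906]), 'wrist_torque': array([-0.02074462, -0.01989913, -0.03096884]), 'grasp_force': 0.0, 'gripper_width': 85.45695292589517}
```

View pics/top1.png

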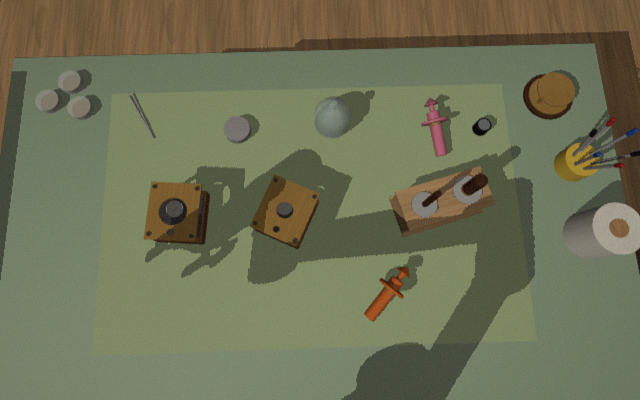

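View pics/scene1.png

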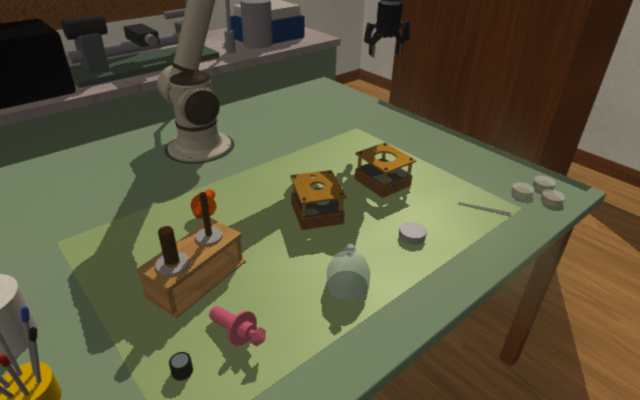

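```bash
sed -i 's/R=np.array(d\[.rotation.\])/R=Rot(d)/; 1a from scipy.spatial.transform import Rotation\ndef Rot(d): return Rotation.from_quat(d["rotation"]).as_matrix()' h.py
python3 - <<'E'
from h import *
import pickle
d=pickle.load(open('top.pkl','rb'))
im=d['image'][:,:,::-1]
a=cv2.resize(im[150:250,385:505],None,fx=5,fy=5,interpolation=cv2.INTER_CUBIC)[:, :]
b=cv2.resize(im[170:250,140:220],None,fx=5,fy=5,interpolation=cv2.INTER_CUBIC)
c=np.zeros((500+0,800,3),np.uint8)
a=cv2.resize(a,(480,400));b=cv2.resize(b,(320,320))
c[:400,:480]=a;c[:320,480:]=b
c=np.clip(c[:400].astype(float)*1.6,0,255).astype(np.uint8)
cv2.imwrite('pics/crop1.png',c)
print('disc',at(d,468,190,86),at(d,425,204,86),'opening',at(d,173,211,86),at(d,285,211,86))
s=pickle.load(open('scene.pkl','rb'))
print(at(s,172,262,86),at(s,386,157,86),at(s,318,186,86))
E
```

```text
disc [ 546.91798751 -346.21953011   86.        ] [ 518.61292954 -249.41780542   86.        ] opening [519.73557286 294.43773698  86.        ] [512.40984222  53.87248372  86.        ]
[ 548.44859168 -342.18030324   86.        ] [526.01363059 295.62076859  86.        ] [520.05150249  56.2613846   86.        ]
```

View pics/crop1.png

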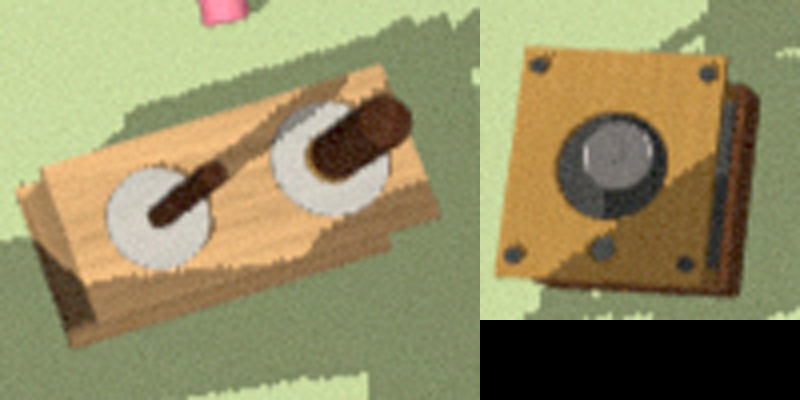

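Candidates in the top view: the thick brown tool (468,190), the thin brown tool (425,204), pink (436,128) and orange (388,292). I choose (468,190). The crop shows it has the thick handle in the right-hand stand hole. The left movement at (173,211) has the larger opening, and its small hole is at (170,232).

Call:
{"fn": "play_rows", "kwargs": {"series": [[10.2,-30.7,5,0,0,-0.57],[10.2,-30.7,5,0,0,-0.57],[10.2,-30.7,5,0,0,-0.57],[10.2,-30.7,5,0,0,-0.57],[10.2,-30.7,5,0,0,-0.57],[10.2,-30.7,5,0,0,-0.57],[10.2,-30.7,5,0,0,-0.57],[10.2,-30.7,5,0,0,-0.57],[10.2,-30.7,5,0,0,-0.57],[10.2,-30.7,5,0,0,-0.57],[10.2,-30.7,5,0,0,-0.57],[10.2,-30.7,5,0,0,-0.57],[10.2,-30.7,5,0,0,-0.57],[10.2,-30.7,5,0,0,-0.57],[10.2,-30.7,5,0,0,-0.57]], "gripper": 1}}

```text
clock: 1.35
position: [394.3, 114.2, 331.4]
ee_rot: [0.798, -0.603, -0.0, 0.0]
contact_force: [0.1, 1.0, -0.4]
gripper_width: 85.6
grasp_force: 0.0
```

Call:
{"fn": "play_rows", "kwargs": {"series": [[10.2,-30.7,0,0,0,0],[10.2,-30.7,0,0,0,0],[10.2,-30.7,0,0,0,0],[10.2,-30.7,0,0,0,0],[10.2,-30.7,0,0,0,0],[10.2,-30.7,0,0,0,0],[10.2,-30.7,0,0,0,0],[10.2,-30.7,0,0,0,0],[10.2,-30.7,0,0,0,0],[10.2,-30.7,0,0,0,0],[10.2,-30.7,0,0,0,0],[10.2,-30.7,0,0,0,0],[10.2,-30.7,0,0,0,0],[10.2,-30.7,0,0,0,0],[10.2,-30.7,0,0,0,0],[0,0,0,0,0,0],[0,0,0,0,0,0],[0,0,0,0,0,0]]}}

```text
clock: 2.85
position: [547.2, -344.4, 330.5]
ee_rot: [0.798, -0.602, -0.001, 0.0]
contact_force: [-0.1, 0.1, 0.5]
gripper_width: 85.5
grasp_force: 0.0
```

Run:
```python
from h import *
import pickle
d=cam('wrist','w1.png');pickle.dump(d,open('w1.pkl','wb'));print(d['eye'],proj(d,[547.5,-344.5,86]),proj(d,[547.5,-344.5,166]))
s=read_state();print(s['clock'],s['position'],s['ee_rot'],s['joints'])
```

```text
[ 566.86943279 -410.36630243  448.47725079] (np.float64(323.1595076830445), np.float64(175.06377573892766)) (np.float64(323.29144822567827), np.float64(190.65585226509359))
2.9 [ 547.21910472 -343.89657431  331.14269156] [ 7.98598873e-01 -6.01863530e-01 -3.63369918e-04  1.23715657e-05] [-3.11324017e-01  3.85366693e-01  1.94079949e-01 -2.19189714e-04
 -1.38020417e+00  5.90496719e-01]
```

View pics/w1.png

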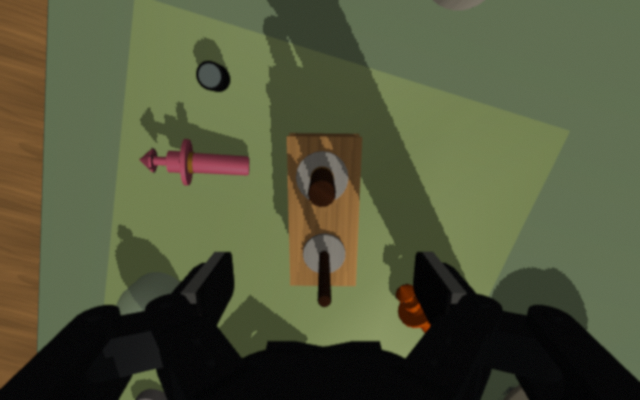

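Wrist view: the thick tool's disc is at about (322,177), its handle top at (322,192). The thin tool is at (324,255).

Run:
```python
from h import *
import pickle
d=pickle.load(open('w1.pkl','rb'));im=d['image'].astype(int)
print(d['fx'])
hsv=cv2.cvtColor(d['image'],cv2.COLOR_RGB2HSV)
m=((hsv[...,1]<70)&(hsv[...,2]>70)).astype(np.uint8);m[:,:270]=0;m[:,380:]=0;m[:140]=0;m[215:]=0
n,l,st,c=cv2.connectedComponentsWithStats(m)
i=1+np.argmax(st[1:,4]);print(st[i])
p=cv2.convexHull(np.argwhere(l==i)[:,::-1].astype(np.int32))
(e,ax,an)=cv2.fitEllipse(p);print(e,ax,an,at(d,*e,86))
h=((im.sum(2)<200)&(im[...,0]>im[...,2]+15)).astype(np.uint8);h[:,295:350]*=1;h[:,:295]=0;h[:,350:]=0;h[:160]=0;h[215:]=0
n,l,st,c=cv2.connectedComponentsWithStats(h);i=1+np.argmax(st[1:,4]);print(st[i])
x,y,w,hh,_=st[i];r=w/2;print(at(d,x+w/2-.5,y+hh-.5-r,166))
```

```text
302.937508247959
[ 296  152   52   46 1159]
(321.6665954589844, 176.7425537109375) (50.580387115478516, 51.35438537597656) 98.1043701171875 [ 548.67747986 -342.01606939   86.        ]
[295 162  40  53 881]
[ 554.59320069 -338.52655687  166.        ]
```

Call:
{"fn": "play_rows", "kwargs": {"series": [[1.2,2.5,0,0,0,0],[0,0,-17,0,0,0],[0,0,-17,0,0,0],[0,0,-17,0,0,0],[0,0,-17,0,0,0],[0,0,-17,0,0,0],[0,0,-17,0,0,0],[0,0,-17,0,0,0],[0,0,-17,0,0,0],[0,0,-17,0,0,0],[0,0,-17,0,0,0],[0,0,-17,0,0,0],[0,0,-16,0,0,0],[0,0,0,0,0,0],[0,0,0,0,0,0]]}}

```text
clock: 4.15
position: [548.6, -341.1, 128.4]
ee_rot: [0.799, -0.601, -0.0, 0.0]
contact_force: [-0.1, 0.3, 0.2]
gripper_width: 85.4
grasp_force: 0.0
```

Call:
{"fn": "play_rows", "kwargs": {"series": [[0,0,0,0,0,0],[0,0,0,0,0,0],[0,0,0,0,0,0],[0,0,0,0,0,0],[0,0,0,0,0,0],[0,0,0,0,0,0],[0,0,0,0,0,0],[0,0,0,0,0,0],[0,0,0,0,0,0],[0,0,0,0,0,0],[0,0,0,0,0,0],[0,0,0,0,0,0]], "gripper": 0}}

```text
clock: 5.15
position: [548.9, -342.3, 129.3]
ee_rot: [0.799, -0.602, 0.001, 0.0]
contact_force: [-0.7, 1.2, 5.9]
gripper_width: 26.5
grasp_force: 59.1
```

Call:
{"fn": "play_rows", "kwargs": {"series": [[0,0,5,0,0,0],[0,0,10,0,0,0],[0,0,16,0,0,0],[0,0,17,0,0,0],[0,0,17,0,0,0],[0,0,17,0,0,0],[0,0,17,0,0,0],[0,0,17,0,0,0],[0,0,17,0,0,0],[0,0,17,0,0,0],[0,0,17,0,0,0],[0,0,16,0,0,0],[0,0,12,0,0,0],[0,0,5,0,0,0],[0,0,0,0,0,0]]}}

```text
clock: 6.4
position: [549.0, -342.2, 329.6]
ee_rot: [0.798, -0.602, 0.001, -0.0]
contact_force: [-0.3, 0.3, -1.5]
gripper_width: 26.6
grasp_force: 58.5
```

Call:
{"fn": "play_rows", "kwargs": {"series": [[-1.3,10,0,0,0,0],[-1.3,20,0,0,0,0],[-1.3,28,0,0,0,0],[-1.3,32,0,0,0,0],[-1.3,32,0,0,0,0],[-1.3,32,0,0,0,0],[-1.3,32,0,0,0,0],[-1.3,32,0,0,0,0],[-1.3,32,0,0,0,0],[-1.3,32,0,0,0,0],[-1.3,32,0,0,0,0],[-1.3,32,0,0,0,0],[-1.3,32,0,0,0,0],[-1.3,32,0,0,0,0],[-1.3,32,0,0,0,0],[-1.3,32,0,0,0,0],[-1.3,32,0,0,0,0],[-1.3,32,0,0,0,0],[-1.3,18,0,0,0,0],[-1.3,4,0,0,0,0]]}}

```text
clock: 8.07
position: [521.4, 220.9, 326.3]
ee_rot: [0.799, -0.601, -0.001, 0.001]
contact_force: [0.8, -1.5, -2.2]
gripper_width: 26.6
grasp_force: 58.6
```

Call:
{"fn": "play_rows", "kwargs": {"series": [[0,0,0,0,0,0],[0,0,0,0,0,0],[0,0,0,0,0,0]]}}

```text
clock: 8.32
position: [522.4, 216.9, 328.0]
ee_rot: [0.798, -0.602, -0.0, 0.001]
contact_force: [0.4, -0.3, -1.9]
gripper_width: 26.6
grasp_force: 58.6
```

Run:
```python
from h import *
import pickle
d=cam('wrist','w2.png');pickle.dump(d,open('w2.pkl','wb'));print(d['eye'],proj(d,[521,295,86]))
s=read_state();print(s['clock'],s['position'],s['ee_rot'],s['contact_force'])
```

```text
[541.94530584 151.10664316 446.07973217] (np.float64(307.6683952267931), np.float64(234.39226383296523))
8.3667 [522.54649224 216.79284846 328.21417768] [ 7.98054048e-01 -6.02585821e-01 -6.05951364e-05  2.48011394e-04] [-0.15648254  0.33617731 -1.27816517]
```

View pics/w2.png

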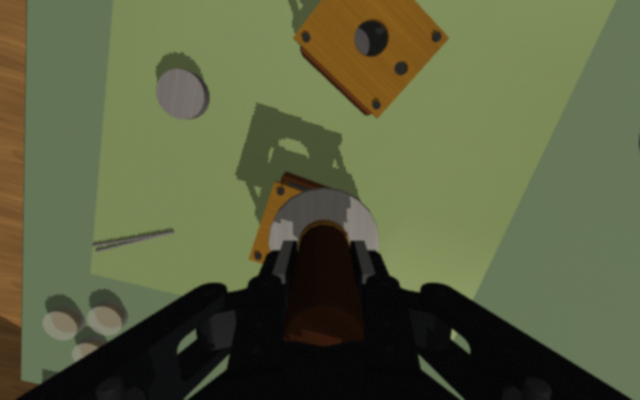

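The guard disc hides the target opening. The tool hangs straight in the grip. I move 150 mm further along y for a clear view.

Call:
{"fn": "play_rows", "kwargs": {"series": [[0,10,0,0,0,0],[0,25,0,0,0,0],[0,30,0,0,0,0],[0,30,0,0,0,0],[0,30,0,0,0,0],[0,20,0,0,0,0],[0,5,0,0,0,0],[0,0,0,0,0,0],[0,0,0,0,0,0],[0,0,0,0,0,0]]}}

```text
clock: 9.2
position: [522.8, 366.9, 328.5]
ee_rot: [0.798, -0.603, 0.0, 0.0]
contact_force: [0.4, 0.5, -2.4]
gripper_width: 26.7
grasp_force: 58.5
```

Run:
```python
from h import *
import pickle
d=cam('wrist');pickle.dump(d,open('w3.pkl','wb'));print(d['eye'],proj(d,[521,295,86]))
im=d['image'];cv2.imwrite('pics/w3.png',cv2.resize(im[30:230,190:450,::-1],None,fx=3,fy=3,interpolation=cv2.INTER_CUBIC))
s=read_state();print(s['clock'],s['position'],s['contact_force'])
```

```text
[542.32330083 300.92892264 446.64660482] (np.float64(342.35439810083784), np.float64(116.75502841619988))
9.25 [522.90074129 366.70506211 328.72729615] [-0.97422714 -0.33386053 -2.88857438]
```

View pics/w3.png

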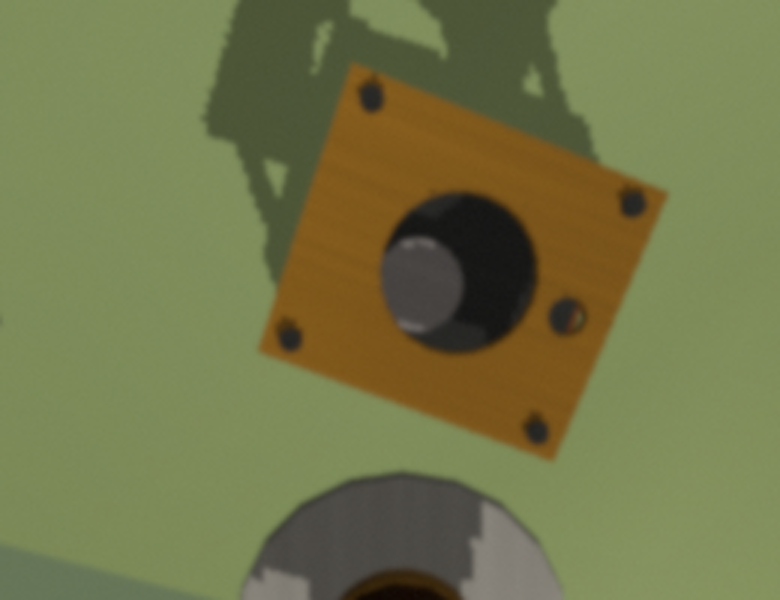

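The plate's opening is at crop (459,272) and its small hole at (567,316). The plate corners are at (353,63), (667,191), (554,462) and (259,350). The held disc's top edge is at (403,472).

Run:
```python
from h import *
import pickle
d=pickle.load(open('w3.pkl','rb'))
f=lambda x,y:((x+.5)/3-.5+190,(y+.5)/3-.5+30)
O=at(d,*f(459,272.5),86);H=at(d,*f(567,316),86)
C=[at(d,*f(*c),86) for c in((353,63),(667,191),(554,462),(259,350))]
print('O',O,'H',H,H-O,np.linalg.norm(H-O),'ctr',np.mean(C,0));print(np.round(C,1).tolist())
L=[at(d,*f(*c),86)for c in((381,272),(537,272),(459,192),(459,353))];print('dia',np.linalg.norm(L[0]-L[1]),np.linalg.norm(L[2]-L[3]))
# held disc outline: predicted vs seen
for n,tcp,obs in(('w3',(522.8,366.9,328.5),f(403,472)),('w2',(522.5,216.8,328.2),(323,188))):
    e=pickle.load(open(n+'.pkl','rb'));t=np.linspace(0,2*np.pi,200)
    P=np.array([proj(e,[tcp[0]+32*np.cos(a),tcp[1]+32*np.sin(a),tcp[2]-42.3]) for a in t])
    print(n,'pred top',P[P[:,1].argmin()],'L/R',P[:,0].min(),P[:,0].max(),'obs',obs)
```

```text
O [519.45451229 298.86301221  86.        ] H [474.42832655 302.99082379  86.        ] [-45.02618574   4.12781158   0.        ] 45.215000060086346 ctr [519.44603065 299.12639418  86.        ]
[[577.4, 239.5, 86.0], [453.1, 249.4, 86.0], [460.9, 359.3, 86.0], [586.3, 348.3, 86.0]]
dia 59.73602056588288 59.54017709464947
w3 pred top [324.44586783 187.14152033] L/R 268.2858048239335 380.39720451526364 obs (324.0, 187.0)
w2 pred top [324.14717709 186.79682337] L/R 267.86540437195845 380.19732308892725 obs (323, 188)
```

Run:
```python
import numpy as np
a=np.radians(179.2-np.arange(0,76)*370/75)
p=np.round(22*np.c_[np.cos(a),np.sin(a)],1);d=np.round(np.diff(p,axis=0),1)
for k in range(0,75,19): print([[x,y,0,0,0,0] for x,y in (d[k:k+19]+0).tolist()])
```

```text
[[0.1, 1.9, 0, 0, 0, 0], [0.3, 1.9, 0, 0, 0, 0], [0.4, 1.8, 0, 0, 0, 0], [0.6, 1.8, 0, 0, 0, 0], [0.7, 1.8, 0, 0, 0, 0], [0.9, 1.6, 0, 0, 0, 0], [1.1, 1.6, 0, 0, 0, 0], [1.1, 1.5, 0, 0, 0, 0], [1.3, 1.4, 0, 0, 0, 0], [1.4, 1.3, 0, 0, 0, 0], [1.5, 1.1, 0, 0, 0, 0], [1.6, 1.1, 0, 0, 0, 0], [1.7, 0.8, 0, 0, 0, 0], [1.7, 0.8, 0, 0, 0, 0], [1.8, 0.5, 0, 0, 0, 0], [1.9, 0.4, 0, 0, 0, 0], [1.9, 0.3, 0, 0, 0, 0], [1.8, 0.1, 0, 0, 0, 0], [1.9, -0.1, 0, 0, 0, 0]]
[[1.9, -0.2, 0, 0, 0, 0], [1.9, -0.4, 0, 0, 0, 0], [1.8, -0.5, 0, 0, 0, 0], [1.7, -0.7, 0, 0, 0, 0], [1.7, -0.9, 0, 0, 0, 0], [1.6, -1.0, 0, 0, 0, 0], [1.6, -1.1, 0, 0, 0, 0], [1.4, -1.3, 0, 0, 0, 0], [1.3, -1.3, 0, 0, 0, 0], [1.2, -1.5, 0, 0, 0, 0], [1.0, -1.6, 0, 0, 0, 0], [0.9, -1.7, 0, 0, 0, 0], [0.8, -1.7, 0, 0, 0, 0], [0.6, -1.8, 0, 0, 0, 0], [0.5, -1.8, 0, 0, 0, 0], [0.3, -1.9, 0, 0, 0, 0], [0.1, -1.9, 0, 0, 0, 0], [0.0, -1.9, 0, 0, 0, 0], [-0.2, -1.9, 0, 0, 0, 0]]
[[-0.4, -1.8, 0, 0, 0, 0], [-0.5, -1.8, 0, 0, 0, 0], [-0.7, -1.8, 0, 0, 0, 0], [-0.8, -1.7, 0, 0, 0, 0], [-0.9, -1.7, 0, 0, 0, 0], [-1.1, -1.5, 0, 0, 0, 0], [-1.3, -1.4, 0, 0, 0, 0], [-1.3, -1.4, 0, 0, 0, 0], [-1.5, -1.2, 0, 0, 0, 0], [-1.5, -1.1, 0, 0, 0, 0], [-1.7, -0.9, 0, 0, 0, 0], [-1.7, -0.8, 0, 0, 0, 0], [-1.7, -0.7, 0, 0, 0, 0], [-1.9, -0.5, 0, 0, 0, 0], [-1.8, -0.3, 0, 0, 0, 0], [-1.9, -0.2, 0, 0, 0, 0], [-1.9, 0.0, 0, 0, 0, 0], [-1.9, 0.2, 0, 0, 0, 0], [-1.9, 0.3, 0, 0, 0, 0]]
[[-1.8, 0.5, 0, 0, 0, 0], [-1.8, 0.6, 0, 0, 0, 0], [-1.7, 0.8, 0, 0, 0, 0], [-1.7, 0.9, 0, 0, 0, 0], [-1.5, 1.1, 0, 0, 0, 0], [-1.5, 1.1, 0, 0, 0, 0], [-1.4, 1.4, 0, 0, 0, 0], [-1.2, 1.4, 0, 0, 0, 0], [-1.1, 1.5, 0, 0, 0, 0], [-1.0, 1.6, 0, 0, 0, 0], [-0.8, 1.7, 0, 0, 0, 0], [-0.7, 1.8, 0, 0, 0, 0], [-0.6, 1.8, 0, 0, 0, 0], [-0.3, 1.9, 0, 0, 0, 0], [-0.2, 1.9, 0, 0, 0, 0], [-0.1, 1.9, 0, 0, 0, 0], [0.1, 1.8, 0, 0, 0, 0], [0.3, 1.9, 0, 0, 0, 0]]
```

Call:
{"fn": "play_rows", "kwargs": {"series": [[-3.3,-7.6,0,0,0,0],[-6,-18,0,0,0,0],[-8,-22,0,0,0,0],[-6,-15,0,0,0,0],[-2,-5,0,0,0,0],[0,0,-8,0,0,0],[0,0,-15,0,0,0],[0,0,-18,0,0,0],[0,0,-18,0,0,0],[0,0,-18,0,0,0],[0,0,-18,0,0,0],[0,0,-18,0,0,0],[0,0,-12,0,0,0],[0,0,-5,0,0,0],[0,0,0,0,0,0],[0,0,0,0,0,0],[0,0,0,0,0,0]]}}

```text
clock: 10.67
position: [498.0, 300.9, 199.3]
ee_rot: [0.799, -0.602, 0.0, -0.001]
contact_force: [-0.3, -0.3, -1.9]
gripper_width: 26.7
grasp_force: 58.6
```

Call:
{"fn": "play_rows", "kwargs": {"series": [[0,0,-4,0,0,0],[0,0,-4,0,0,0],[0,0,-3,0,0,0],[0,0,-2,0,0,0],[0,0,-2,0,0,0],[0,0,-2,0,0,0],[0,0,-1,0,0,0],[0,0,-1,0,0,0],[0,0,-1,0,0,0],[0,0,-1,0,0,0],[0,0,-1,0,0,0],[0,0,0,0,0,0],[0,0,0,0,0,0],[0,0,0,0,0,0]]}}

```text
clock: 11.83
position: [497.8, 300.5, 176.6]
ee_rot: [0.798, -0.602, 0.0, -0.001]
contact_force: [2.8, 1.1, 1.0]
gripper_width: 26.7
grasp_force: 58.7
```

Run:
```python
from h import *
d=cam('scene')
im=d['image'];cv2.imwrite('pics/s2.png',cv2.resize(im[60:210,300:460,::-1],None,fx=4,fy=4,interpolation=cv2.INTER_CUBIC))
s=read_state();print(s['clock'],s['position'],s['contact_force'],s['wrist_torque'])
```

```text
11.8833 [497.776672   300.54618795 176.61436264] [ 2.89254614 -0.60912169  0.31452093] [ 0.02283583 -0.88438061 -0.04147929]
```

View pics/s2.png

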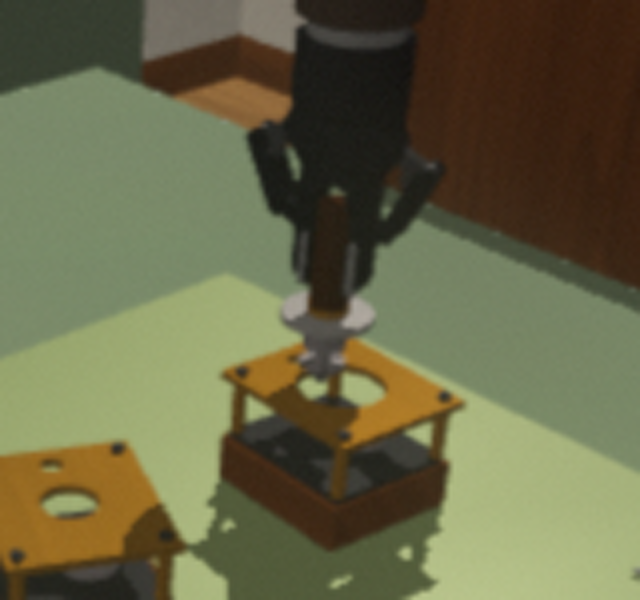

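The scene view shows the cone seated in the large opening on the small-hole side. The force of +2.9 N in x and about 2 N upwards agrees with a light flank contact. I start the circle.

Call:
{"fn": "play_rows", "kwargs": {"series": [[0.1,0.9,0,0,0,0],[0.3,1.9,0,0,0,0],[0.4,1.8,0,0,0,0],[0.6,1.8,0,0,0,0],[0.7,1.8,0,0,0,0],[0.9,1.6,0,0,0,0],[1.1,1.6,0,0,0,0],[1.1,1.5,0,0,0,0],[1.3,1.4,0,0,0,0],[1.4,1.3,0,0,0,0],[1.5,1.1,0,0,0,0],[1.6,1.1,0,0,0,0],[1.7,0.8,0,0,0,0],[1.7,0.8,0,0,0,0],[1.8,0.5,0,0,0,0],[1.9,0.4,0,0,0,0],[1.9,0.3,0,0,0,0],[1.8,0.1,0,0,0,0],[1.9,-0.1,0,0,0,0]]}}

```text
clock: 13.47
position: [520.9, 320.8, 176.1]
ee_rot: [0.798, -0.602, -0.0, 0.0]
contact_force: [-1.9, -1.3, 0.2]
gripper_width: 26.9
grasp_force: 58.8
```

Call:
{"fn": "play_rows", "kwargs": {"series": [[1.9,-0.2,0,0,0,0],[1.9,-0.4,0,0,0,0],[1.8,-0.5,0,0,0,0],[1.7,-0.7,0,0,0,0],[1.7,-0.9,0,0,0,0],[1.6,-1.0,0,0,0,0],[1.6,-1.1,0,0,0,0],[1.4,-1.3,0,0,0,0],[1.3,-1.3,0,0,0,0],[1.2,-1.5,0,0,0,0],[1.0,-1.6,0,0,0,0],[0.9,-1.7,0,0,0,0],[0.8,-1.7,0,0,0,0],[0.6,-1.8,0,0,0,0],[0.5,-1.8,0,0,0,0],[0.3,-1.9,0,0,0,0],[0.1,-1.9,0,0,0,0],[0.0,-1.9,0,0,0,0],[-0.2,-1.9,0,0,0,0]]}}

```text
clock: 15.05
position: [541.4, 296.0, 176.5]
ee_rot: [0.798, -0.602, 0.0, -0.0]
contact_force: [-2.3, 0.3, 0.9]
gripper_width: 26.9
grasp_force: 58.8
```

Call:
{"fn": "play_rows", "kwargs": {"series": [[-0.4,-1.8,0,0,0,0],[-0.5,-1.8,0,0,0,0],[-0.7,-1.8,0,0,0,0],[-0.8,-1.7,0,0,0,0],[-0.9,-1.7,0,0,0,0],[-1.1,-1.5,0,0,0,0],[-1.3,-1.4,0,0,0,0],[-1.3,-1.4,0,0,0,0],[-1.5,-1.2,0,0,0,0],[-1.5,-1.1,0,0,0,0],[-1.7,-0.9,0,0,0,0],[-1.7,-0.8,0,0,0,0],[-1.7,-0.7,0,0,0,0],[-1.9,-0.5,0,0,0,0],[-1.8,-0.3,0,0,0,0],[-1.9,-0.2,0,0,0,0],[-1.9,0.0,0,0,0,0],[-1.9,0.2,0,0,0,0],[-1.9,0.3,0,0,0,0]]}}

```text
clock: 16.63
position: [514.8, 277.6, 176.4]
ee_rot: [0.798, -0.602, 0.0, -0.0]
contact_force: [1.4, 0.6, 0.4]
gripper_width: 26.6
grasp_force: 58.8
```

Call:
{"fn": "play_rows", "kwargs": {"series": [[-1.8,0.5,0,0,0,0],[-1.8,0.6,0,0,0,0],[-1.7,0.8,0,0,0,0],[-1.7,0.9,0,0,0,0],[-1.5,1.1,0,0,0,0],[-1.5,1.1,0,0,0,0],[-1.4,1.4,0,0,0,0],[-1.2,1.4,0,0,0,0],[-1.1,1.5,0,0,0,0],[-1.0,1.6,0,0,0,0],[-0.8,1.7,0,0,0,0],[-0.7,1.8,0,0,0,0],[-0.6,1.8,0,0,0,0],[-0.3,1.9,0,0,0,0],[-0.2,1.9,0,0,0,0],[-0.1,1.9,0,0,0,0],[0.1,1.8,0,0,0,0],[0.3,1.9,0,0,0,0]]}}

```text
clock: 18.13
position: [497.6, 303.1, 176.2]
ee_rot: [0.798, -0.602, -0.0, 0.0]
contact_force: [1.9, -0.8, -0.7]
gripper_width: 26.9
grasp_force: 58.8
```

Call:
{"fn": "play_rows", "kwargs": {"series": [[0.3,1.5,0,0,0,0],[0,0,0,0,0,0],[0,0,0,0,0,0]]}}

```text
clock: 18.38
position: [498.1, 305.0, 176.3]
ee_rot: [0.798, -0.602, -0.0, -0.0]
contact_force: [2.0, -0.3, 0.4]
gripper_width: 26.7
grasp_force: 58.8
```

Call:
{"fn": "play_rows", "kwargs": {"series": [[0,0,4,0,0,0],[0,0,8,0,0,0],[0,0,14,0,0,0],[0,0,17,0,0,0],[0,0,17,0,0,0],[0,0,17,0,0,0],[0,0,17,0,0,0],[0,0,17,0,0,0],[0,0,17,0,0,0],[0,0,14,0,0,0],[0,0,8,0,0,0],[0,0,2,0,0,0]]}}

```text
clock: 19.38
position: [497.8, 304.7, 329.8]
ee_rot: [0.798, -0.602, -0.0, -0.001]
contact_force: [-0.2, 1.5, -1.3]
gripper_width: 26.6
grasp_force: 58.6
```

Call:
{"fn": "play_rows", "kwargs": {"series": [[2,-10,0,0,0,0],[2,-20,0,0,0,0],[2,-28,0,0,0,0],[2,-28,0,0,0,0],[2,-28,0,0,0,0],[2,-28,0,0,0,0],[2,-28,0,0,0,0],[2,-28,0,0,0,0],[2,-28,0,0,0,0],[2,-28,0,0,0,0],[2,-28,0,0,0,0],[2,-28,0,0,0,0],[2,-28,0,0,0,0],[2,-28,0,0,0,0],[2,-28,0,0,0,0],[2,-28,0,0,0,0],[2,-28,0,0,0,0],[2,-28,0,0,0,0],[2,-28,0,0,0,0],[2,-28,0,0,0,0]]}}

```text
clock: 21.05
position: [536.8, -230.8, 326.6]
ee_rot: [0.798, -0.602, -0.002, 0.001]
contact_force: [0.5, -0.1, -2.4]
gripper_width: 27.2
grasp_force: 58.6
```

Call:
{"fn": "play_rows", "kwargs": {"series": [[2,-28,0,0,0,0],[2,-28,0,0,0,0],[2,-28,0,0,0,0],[2,-20,0,0,0,0],[2,-8,0,0,0,0],[0.6,-0.7,0,0,0,0],[0,0,0,0,0,0],[0,0,0,0,0,0],[0,0,0,0,0,0]]}}

```text
clock: 21.8
position: [548.6, -340.9, 328.4]
ee_rot: [0.799, -0.602, -0.0, -0.0]
contact_force: [-0.5, 0.5, -1.8]
gripper_width: 26.8
grasp_force: 58.6
```

Run:
```python
from h import *
d=cam('wrist','w4.png')
s=read_state();print(s['clock'],s['position'],s['contact_force'],d['eye'],proj(d,[548.7,-342,80]))
```

```text
21.85 [ 548.69267498 -340.93777031  328.61347631] [ 0.35528785 -0.26224064 -0.56862999] [ 568.28033372 -406.83240871  446.43439583] (np.float64(323.78968739848665), np.float64(173.94315362780856))
```

View pics/w4.png

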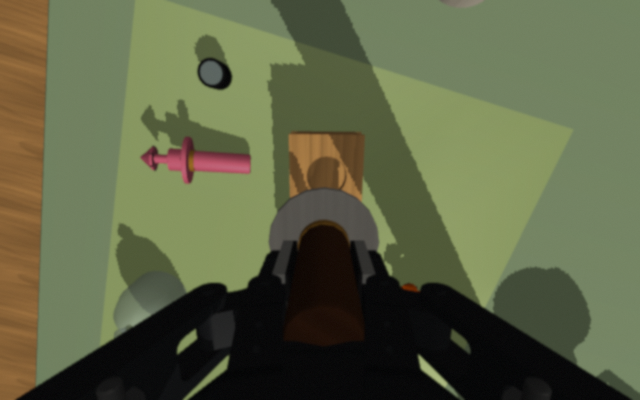

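The empty hole shows at about (327,175), with its rim from column 307 to 348 and its top at row 155. That is about 3 mm towards −x from where I hold the tool, so I shift slightly and then lower.

Call:
{"fn": "play_rows", "kwargs": {"series": [[-3,-0.5,0,0,0,0],[0,0,-8,0,0,0],[0,0,-15,0,0,0],[0,0,-17,0,0,0],[0,0,-17,0,0,0],[0,0,-17,0,0,0],[0,0,-17,0,0,0],[0,0,-17,0,0,0],[0,0,-15,0,0,0],[0,0,-12,0,0,0],[0,0,-12,0,0,0],[0,0,-12,0,0,0],[0,0,-12,0,0,0],[0,0,-11,0,0,0],[0,0,-7,0,0,0],[0,0,-5,0,0,0],[0,0,-3,0,0,0],[0,0,-1.5,0,0,0],[0,0,0,0,0,0],[0,0,0,0,0,0]]}}

```text
clock: 23.52
position: [546.0, -342.7, 130.4]
ee_rot: [0.798, -0.602, 0.001, -0.0]
contact_force: [-0.2, 0.6, -1.7]
gripper_width: 26.9
grasp_force: 58.6
```

Call:
{"fn": "play_rows", "kwargs": {"series": [[0,0,-0.7,0,0,0],[0,0,-0.7,0,0,0],[0,0,0,0,0,0],[0,0,0,0,0,0]]}}

```text
clock: 23.85
position: [546.1, -342.8, 129.3]
ee_rot: [0.799, -0.602, 0.001, -0.0]
contact_force: [-1.2, 0.9, 1.4]
gripper_width: 26.7
grasp_force: 59.1
```

Call:
{"fn": "play_rows", "kwargs": {"series": [[0,0,0,0,0,0],[0,0,0,0,0,0],[0,0,0,0,0,0],[0,0,0,0,0,0],[0,0,0,0,0,0],[0,0,0,0,0,0],[0,0,0,0,0,0],[0,0,0,0,0,0],[0,0,0,0,0,0],[0,0,0,0,0,0],[0,0,0,0,0,0],[0,0,0,0,0,0]], "gripper": 1}}

```text
clock: 24.85
position: [545.7, -342.6, 128.4]
ee_rot: [0.798, -0.602, 0.0, -0.0]
contact_force: [-0.7, -0.4, -0.6]
gripper_width: 85.4
grasp_force: 0.0
```

Call:
{"fn": "play_rows", "kwargs": {"series": [[0,0,5,0,0,0],[0,0,10,0,0,0],[0,0,15,0,0,0],[0,0,17,0,0,0],[0,0,17,0,0,0],[0,0,17,0,0,0],[0,0,17,0,0,0],[0,0,17,0,0,0],[0,0,17,0,0,0],[0,0,17,0,0,0],[0,0,17,0,0,0],[0,0,17,0,0,0],[0,0,12,0,0,0],[0,0,5,0,0,0],[0,0,0,0,0,0],[0,0,0,0,0,0]]}}

```text
clock: 26.18
position: [545.5, -342.4, 328.4]
ee_rot: [0.798, -0.602, -0.0, -0.0]
contact_force: [-0.9, -0.2, 0.8]
gripper_width: 85.4
grasp_force: 0.0
```

Run:
```python
from h import *
d=cam('wrist');e=cam('scene')
a=cv2.resize(d['image'][100:300,230:430],(400,400));b=cv2.resize(e['image'][200:350,100:250],(400,400))
cv2.imwrite('pics/end.png',np.hstack([a,b])[:,:,::-1]);s=read_state();print(s['clock'],s['position'],s['contact_force'])
```

```text
26.2833 [ 545.29573228 -342.31748905  327.29846477] [ 0.4832414   1.07442521 -0.50922542]
```

View pics/end.png

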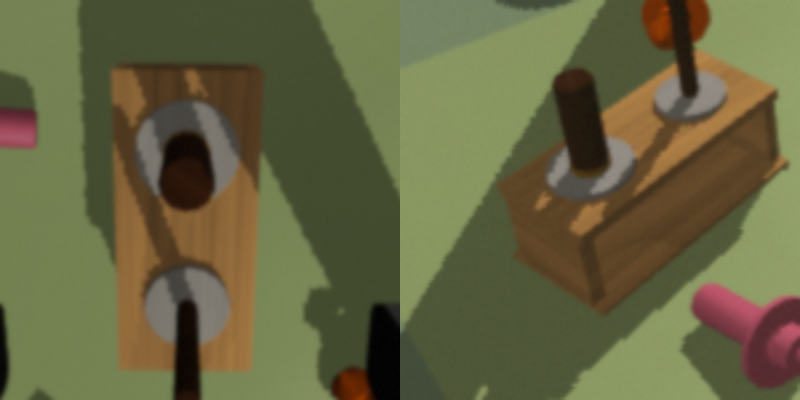

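The thick tool stands upright, with its disc flat on the board at (187,150) in the left crop. The gripper is clear.

```bash
python3 -c "
from bench import job_done;print(job_done())"
```

```text
the job is handed in; nothing more can be done
None
```

I ran the cone clockwise all the way round the larger opening, slightly past the small hole, with readings of about 1–3 N. I then hung the tool upright in its own hole, let go and handed the job in at about 26 s, having kept clear of the other movement.

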